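# Pointing check at the probe station

### The arm

A 7-joint arm with a two-finger parallel gripper is mounted at the origin on the work surface. World frame = base frame: x ahead of the robot, y to its left, z up, the work surface at z = 0. Lengths are in m, angles in rad, forces in N, time in s.
With the tool pointing down it reaches from about 0.425 to 0.925 m from the base axis. Payload 6.8 kg.
Tool frame: the origin (TCP) lies between the finger pads, 19 mm behind the fingertips; this is the grasp point; z points along the fingers, y is the line along which they close (so a half turn about z gives the same grasp; the last joint's range is limited). The gripper opens to 85 mm and grips with 20 to 120 N. Pads are 22 mm wide; open, the fingers measure 114 mm over their backs; the gripper's body (76 mm by 85 mm) begins 54 mm behind the grasp point. The pads swing forward as they close: fully open they stand 13 mm farther back than shut.
Start: joints at [1.236, 0.477, 0.022, 1.555, -0.011, 1.109, -0.083], TCP at [0.152, -0.658, 0.25] pointing down, gripper open.
Joint ranges: [-2.96, 2.96], [-0.34, 2.1], [-1.41, 1.46], [0.24, 2.44], [-1.37, 4.51], [0.17, 1.92], [-2.96, 2.96]. Speed limits (rad/s): [2.39, 2.39, 3.14, 3.14, 3.14, 3.14, 3.14].

### API

Orientations are given as a rotation vector (axis times angle).
In Python, from bench import r gives the robot as it stands. The module is installed in compiled form; this text tells all that it offers.
- The arm moves only by the tool servo_tool, never from a script. Its argument "commands" is a list of rows, each a list of 7 numbers: the turn, a rotation vector about the world's x, y, z in degrees, then the shift along the world's x, y, z in mm, then the closure, from 0 (fully open) to 1 (shut). A call has 1 to 5 rows; each row is the pose to reach, as a shift and turn from the pose commanded when the call began; what a row does not reach only later rows make up. A row lasts 1/12 s, in which the tool goes at most 41.7 mm and 7.16 degrees, less where a joint would pass 70% of its speed; a pose out of reach is approached as far as the arm can. A call with a gripper value outside its range is refused whole. The fingers move at their own pace and stop on an object; "force" is the grip in N (left out, the last holds). Time passes only in rows, so rows that repeat a pose let the fingers close. It gives the time, the measured TCP pose, the force, the opening and the grip force at its end, in the units of the state.
- r.get_obs(): the state, without advancing time (a new reading comes with each control period).
- r.grab_frame(name): name is "side" or "top" or "wrist"; returns (picture, depth): 480x640x3 uint8, blue, green, red; 480x640 float32, m along the optical axis (not along the pixel's ray), 0 where there is no reading.
- r.camera_info(name): a dict with "vertical_fov" (degrees; the focal length in pixels is half the picture's height over the tangent of half this angle, whatever the lens; pixels are square), "cx", "cy" (the principal point, pixels), "cam_to_world" (4x4, takes a point from camera to world coordinates); the wrist camera has in their place "T_tool_cam" (4x4, takes a point from camera to tool coordinates, whose origin is the TCP and whose axes are the flange's). Camera axes: x right, y up, looking along -z (the intrinsics and any distortion apply to the point x, -y, -z); pixel columns grow to the right and rows downward; lengths in m; the calibration is good to about 2 mm. The wrist camera is an equidistant fisheye: a pixel r from the principal point sees the ray r / f radians off the axis. A picture is of the moment at which its call begins: read the wrist's pose just before it. camera_info takes no time and is no camera call.
- r.hand_in(): hands the job in; it is judged then, once.
The state is a dict: "clock": time; "joints": joint angles; "qvel": joint speeds; "tau": joint torques, N m; "tcp_pos": TCP position; "orientation": TCP orientation; "contact_force": force on the tool from outside, world axes, zero at the start; "moment": the same for the moment, N m; "grip_width": finger opening in m; "gripper_force": force on a finger pad.
Only numpy, scipy, OpenCV 4.12 (cv2) and the standard library are available. Lean on these libraries where they do the work, as an engineer would, in place of code of your own. Each camera call takes 0.05 s, during which the arm holds its last target. There are 200 camera calls.

### The job

Do the pointing check before a measurement: point down with the fingertips at the glass window of the round sample chamber, just above it (within about 3 cm) without touching, and stay there for two full seconds; then point in the same way for two full seconds at the top of the micrometer that stands upright on one of the three micropositioners, and do not point at the other two positioners. Only then push the lever of the switch box all the way over to its other side. Touch nothing on the station, and leave the loose things around it where they are.

Things in the scene. Friction and masses are not known exactly. Their poses are not given: they have to be found in the camera images.
- station: fixed aluminium plate of the probe station, 240 (x) x 270 (y) x 12 mm, origin at the centre of its underside on the table. At its own x = -60 mm stands the round steel sample chamber (92 mm across; two side ports along y reach 63 mm from its axis). The three micropositioners stand in a row along y at x = +45 mm, 85 mm apart, in any order
- window (a point): centre of the upper face of the chamber's round glass window (52 mm across, 58 mm above the table, the highest part of the chamber); z is up
- pos_upright: micropositioner with the upright micrometer: metal blocks, 50 x 46 x 50 mm high, a thin probe arm out to its -x (to 54 mm from its centre) and, upright on the middle of its top, a steel micrometer (19 mm across, 56 mm tall). Fixed on the plate; origin at the centre of its underside (12 mm above the table)
- pos_upright_top (a point): centre of the top end of the upright micrometer, 118 mm above the table; z is up
- pos_lying: same kind of micropositioner, but its micrometer lies level, out of its back (+x) side to 77 mm from its centre; flat top. Not to be pointed at. Origin at the centre of its underside
- pos_lying_top (a point): centre of the flat top of that positioner, 62 mm above the table
- pos_wheel: same kind of micropositioner with a flat knurled thumbwheel (35 mm across, 10 mm thick) on top instead of a micrometer. Not to be pointed at. Origin at the centre of its underside
- pos_wheel_top (a point): centre of the top of that thumbwheel, 80 mm above the table
- switch_base: fixed grey switch box, 70 (x) x 50 (y) x 25 mm, origin at the centre of its underside on the table; left or right of the station. Its lever swings in its own x-z plane about an axis along y, 22 mm above the table over the origin
- switch_tip (a point): centre of the black ball (26 mm across) at the end of the lever, 70 mm from the lever's axis; the steel rod below it is 10 mm thick
- switch (a joint): lever angle, rad: 0 leans 0.5 rad from upright to the box's -x side, 1.0 (its stop) leans 0.5 rad to the box's +x side. It starts between 0 and 0.2, stays where it is left, and takes about 1 N at the ball to move
- tray: fixed grey open parts tray, 100 x 90 x 25 mm, on the other side of the station from the switch box; origin under its centre
- vial: loose amber vial, 26 mm across, 50 mm tall, standing on the plate; origin under its centre
- puck: loose copper sample puck, 26 mm across, 12 mm tall, lying on the plate; origin under its centre
- samplebox: loose clear box, 40 x 40 x 18 mm, lying in the tray; origin under its centre
- screwdriver: loose screwdriver, 150 mm long along its x, 26 mm thick, on the table; origin under its middle
- wrench: loose steel wrench, 140 mm long along its x, 20 mm thick, on the table; origin under its middle
- petri: loose open glass dish, 70 mm across, 18 mm tall, on the table beside the station; origin under its centre
- jar: loose white jar, 44 mm across, 60 mm tall, on the table beside the station; origin under its centre
Mind the look-alikes: they are no part of the job. Leave any orange look-alike of the switch_base alone.

How it is judged:
On the way, in this order (a step that is already met when the one before it is completed fails the run):
1. the TCP stays for 1.5 s within 20 mm sideways of the window's centre and 22 to 65 mm above it, the tool pointing down (horizontal distance between the grasp point and window below 0.02 m and z of the grasp point in the frame of window between 0.022 and 0.065 m and angle between the grasp point's own z axis and vertical above 2.3 rad), for 1.5 s.
2. the TCP stays for 1.5 s within 15 mm sideways of the upright micrometer's axis and 22 to 65 mm above its top, the tool pointing down (horizontal distance between the grasp point and pos_upright_top below 0.015 m and z of the grasp point in the frame of pos_upright_top between 0.022 and 0.065 m and angle between the grasp point's own z axis and vertical above 2.3 rad), for 1.5 s.
3. the switch lever is pushed over, past 0.85 rad (value of joint switch above 0.85 rad), for 0.2 s.
At the end, for the whole second after the job is handed in: The lever rests past 0.85 rad (fully over is 1.0) and every loose bystander is within 15 mm of where it began (value of joint switch above 0.85 rad and velocity of joint switch below 0.05 rad/s and distance of each of vial, puck, samplebox, screwdriver, wrench, petri, jar from where it was at the start of the episode below 0.015 m); the robot touches nothing.
It fails at once if the robot touches the station plate, the chamber or a micropositioner (over 0.3 N) (contact force between any of the fingers, the arm and station above 0.3 N or contact force between any of the fingers, the arm and pos_upright above 0.3 N or contact force between any of the fingers, the arm and pos_lying above 0.3 N or contact force between any of the fingers, the arm and pos_wheel above 0.3 N).
It fails at once if the tool points at a wrong micropositioner (TCP within 15 mm sideways of its top and less than 50 mm above) ((horizontal distance between the grasp point and pos_lying_top below 0.015 m and z of the grasp point in the frame of pos_lying_top below 0.05 m) or (horizontal distance between the grasp point and pos_wheel_top below 0.015 m and z of the grasp point in the frame of pos_wheel_top below 0.05 m)).
It fails at once if a loose thing is pushed, lifted or carried more than 15 mm (distance of any of vial, puck, samplebox, screwdriver, wrench, petri, jar from where it was at the start of the episode above 0.015 m).
It also fails if it takes over 51 s, if anything falls off the work surface, if the arm or the gripper's body presses on something with over 40 N, if the wrist force passes 120 N, or if a joint passes its speed limit or range.

## Working session

There is one attempt and no reset: what is moved stays moved. The work goes in short steps, Python scripts to look and compute and a tool call to move; the robot and the scene stay as the last step left them, time stands still between calls to the robot, and variables do not carry over. Pictures are saved under pics/ and viewed, at most 10 in all, crops included, and the job is handed in when it is done.

Besides the shell and the picture viewer there is one more tool, called after "Call:" as name([rows], argument=value, ...), one row to a line, values as JSON. servo_tool: Moves the arm, as the interface text tells. Its arguments: {"type":"object","properties":{"commands":{"type":"array"},"force":{"type":"number"}},"required":["commands"]}

```bash
mkdir -p pics; cat > h.py <<'E'
import numpy as np, cv2
from bench import r
def save(name,fn):
    p,d=r.grab_frame(name); cv2.imwrite('pics/'+fn+'.png',p); np.savez('pics/'+fn+'.npz',p=p,d=d,T=r.camera_info(name).get('cam_to_world',np.eye(4))); return p,d
def K(name):
    c=r.camera_info(name); return 240/np.tan(np.radians(c['vertical_fov'])/2),c['cx'],c['cy'],np.array(c.get('cam_to_world',np.eye(4)))
def pts(name,d):
    f,cx,cy,T=K(name); v,u=np.mgrid[:480,:640]
    P=np.stack([(u-cx)/f*d,-(v-cy)/f*d,-d,np.ones_like(d)],-1)
    return (P@T.T)[...,:3]
def ray(name,u,v,z):
    f,cx,cy,T=K(name); w=T[:3,:3]@np.array([(u-cx)/f,-(v-cy)/f,-1]); return T[:3,3]+w*(z-T[2,3])/w[2]
E
python3 - <<'E'
from h import *
for n in('top','side'): save(n,n+'1'); c=r.camera_info(n); print(n,{k:np.round(v,3).tolist() if k!='model' else v for k,v in c.items() if not isinstance(v,str)})
o=r.get_obs(); print({k:np.round(v,3) for k,v in o.items()})
E
```

```text
top {'vertical_fov': 56.075, 'cx': 325.567, 'cy': 236.035, 'cam_to_world': [[0.012, 0.993, -0.118, 0.397], [-1.0, 0.012, -0.003, -0.018], [-0.002, 0.118, 0.993, 1.006], [0.0, 0.0, 0.0, 1.0]]}
side {'vertical_fov': 49.994, 'cx': 313.752, 'cy': 240.148, 'cam_to_world': [[0.891, 0.349, -0.292, 0.22], [-0.455, 0.673, -0.583, -0.614], [-0.007, 0.652, 0.758, 0.868], [0.0, 0.0, 0.0, 1.0]]}
{'clock': np.float64(0.1), 'joints': array([ 1.236,  0.478,  0.022,  1.556, -0.012,  1.109, -0.083]), 'qvel': array([-0.001, -0.003, -0.   , -0.001,  0.   ,  0.   , -0.   ]), 'tau': array([ 3.0000e-03, -5.9776e+01,  1.6130e+00, -2.8195e+01,  1.3000e-02,
        5.0000e-03, -0.0000e+00]), 'tcp_pos': array([ 0.152, -0.657,  0.249]), 'orientation': array([-3.12 , -0.355,  0.   ]), 'contact_force': array([ 0.278,  0.376, -0.426]), 'moment': array([-0.016,  0.016, -0.018]), 'gripper_force': np.float64(0.0), 'grip_width': np.float64(0.085)}
```

View pics/top1.png

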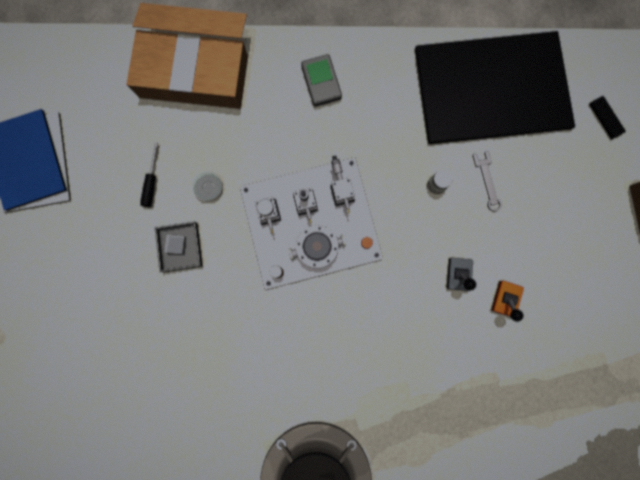

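View pics/side1.png

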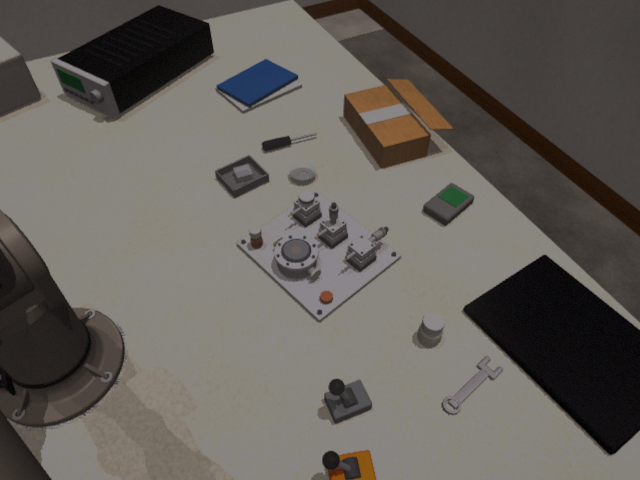

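The top view shows the plate, with the window at about (317,246), the upright micrometer in the middle (305,197), the thumbwheel at (266,208) and the lying one at (343,190). The grey switch is at (460,273) with its ball at (470,284), and the orange look-alike is at (508,298). The side view agrees.

```bash
python3 - <<'E'
from h import *
L=np.load('pics/top1.npz'); p,d=L['p'],L['d']; P=pts('top',d)
S=np.load('pics/side1.npz'); ps,ds=S['p'],S['d']; Q=pts('side',ds)
print('table z',np.median(P[300:400,150:250,2]),np.median(Q[300:330,200:250,2]))
def c(P,m,n):
    q=P[m]; print(n,m.sum(),np.median(q,0).round(4),'mean',q.mean(0).round(4),'rng',np.ptp(q,0).round(3),'zmax',q[:,2].max().round(4) if len(q) else'')
def box(u0,u1,v0,v1):
    m=np.zeros((480,640),bool); m[v0:v1,u0:u1]=1; return m
# chamber rim+window
for nm,P_,b in(('top',P,(290,350,225,275)),('side',Q,(270,325,225,280))):
    m=box(*b)&(P_[...,2]>.045)&(P_[...,2]<.066); c(P_,m,nm+' chamber')
for nm,P_,b in(('top',P,(290,322,180,220)),('side',Q,(322,347,195,222))):
    m=box(*b)&(P_[...,2]>.085); c(P_,m,nm+' upright'); m=box(*b)&(P_[...,2]>.108); c(P_,m,nm+' upr top')
gt=cv2.cvtColor(p,6); gs=cv2.cvtColor(ps,6)
for nm,P_,g,b in(('top',P,gt,(455,485,270,297)),('side',Q,gs,(322,350,372,400))):
    m=box(*b)&(P_[...,2]>.06)&(g<70); c(P_,m,nm+' ball')
    v,u=np.nonzero(m); print('px',u.mean(),v.mean(), ray(nm,u.mean(),v.mean(),.085))
for nm,P_,b in(('top',P,(440,482,250,300)),('side',Q,(315,380,375,425))):
    m=box(*b)&(P_[...,2]>.015)&(P_[...,2]<.03); c(P_,m,nm+' swbase'); q=P_[m][:,:2].astype(np.float32); print(cv2.minAreaRect(q))
    print('raybase')
# plate
for nm,P_,b in(('top',P,(230,395,150,300)),):
    m=box(*b)&(P_[...,2]>.007)&(P_[...,2]<.1); print(cv2.minAreaRect(P_[m][:,:2].astype(np.float32)))
big=cv2.resize(p[140:310,225:520],None,fx=2.7,fy=2.7,interpolation=2); cv2.imwrite('pics/crop1.png',big)
E
```

```text
table z -0.0008520230199557943 -0.00033123115448552287
top chamber 1442 [0.4866 0.0035 0.0535] mean [0.4868 0.0038 0.0537] rng [0.09  0.09  0.016] zmax 0.0619
side chamber 1338 [4.867e-01 4.000e-04 5.430e-02] mean [0.4887 0.0009 0.0544] rng [0.127 0.115 0.017] zmax 0.0619
top upright 91 [0.586  0.0312 0.1067] mean [0.5786 0.0291 0.1465] rng [0.201 0.059 0.921] zmax 1.0065
top upr top 32 [0.5872 0.0304 0.1166] mean [0.5642 0.0246 0.2269] rng [0.197 0.054 0.898] zmax 1.0065
side upright 125 [0.5859 0.0267 0.1048] mean [0.5834 0.0226 0.1092] rng [0.378 0.656 0.783] zmax 0.8681
side upr top 38 [0.5863 0.0294 0.1139] mean [0.5769 0.0128 0.1336] rng [0.374 0.652 0.76 ] zmax 0.8681
top ball 133 [ 0.4112 -0.3039  0.0961] mean [ 0.4112 -0.2959  0.1212] rng [0.028 0.299 0.946] zmax 1.0065
px 468.609022556391 283.5864661654135 [ 0.41221614 -0.30692375  0.085     ]
side ball 216 [ 0.4091 -0.3111  0.0962] mean [ 0.4096 -0.3104  0.0944] rng [0.026 0.024 0.042] zmax 0.1028
px 336.4074074074074 387.23148148148147 [ 0.41186376 -0.30669392  0.085     ]
top swbase 545 [ 0.4423 -0.3024  0.0235] mean [ 0.4371 -0.3047  0.0236] rng [0.071 0.053 0.015] zmax 0.0299
((0.43349215388298035, -0.3090305030345917), (0.0501389317214489, 0.06996467709541321), 85.42989349365234)
raybase
side swbase 941 [ 0.4302 -0.3157  0.0244] mean [ 0.4321 -0.3143  0.0241] rng [0.073 0.055 0.015] zmax 0.0299
((0.43336084485054016, -0.30993810296058655), (0.050606198608875275, 0.07019999623298645), 84.65593719482422)
raybase
((0.5458226203918457, 0.019924521446228027), (0.24129129946231842, 0.2701852321624756), 15.260674476623535)
```

View pics/crop1.png

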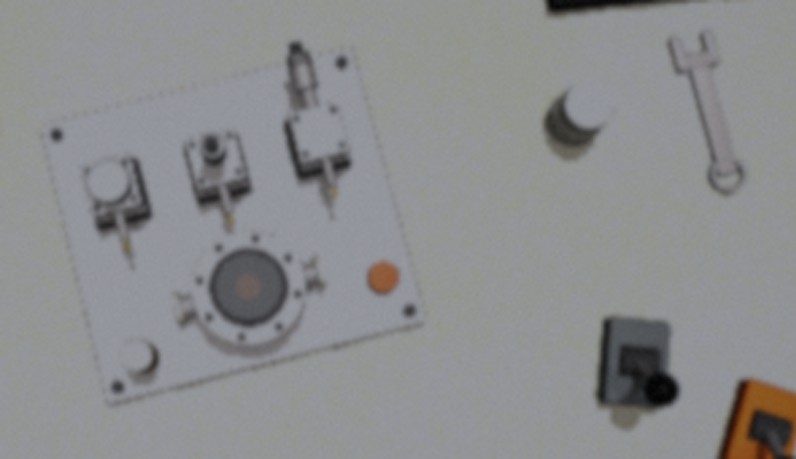

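Measured: the plate is 241x270 mm with yaw 15.3°, which puts the window at (0.487,0.004) and the micrometer at (0.588,0.031). The switch box is 70x50 mm at (0.433,-0.3095) with its x axis at -5° and the ball at (0.411,-0.307). These match the sizes given, so I'm moving now.

Call:
servo_tool([
  [0, 0, 0, 22, 30, 4, 0.3],
  [0, 0, 0, 44, 60, 8, 0.6],
  [0, 0, 0, 66, 90, 12, 1],
  [0, 0, 0, 88, 120, 16, 1],
  [0, 0, 0, 110, 150, 20, 1],
])

```text
clock: 0.52
tcp_pos: [0.2624, -0.5059, 0.2697]
orientation: [-3.121, -0.355, 0.001]
contact_force: [1.6, 0.1, 0.2]
grip_width: 0.0255
gripper_force: 0.0
```

Call:
servo_tool([
  [0, 0, 0, 20, 32, 0, 1],
  [0, 0, 0, 40, 64, 0, 1],
  [0, 0, 0, 60, 96, 0, 1],
  [0, 0, 0, 80, 128, 0, 1],
  [0, 0, 0, 100, 160, 0, 1],
])

```text
clock: 0.93
tcp_pos: [0.3622, -0.3459, 0.2698]
orientation: [-3.121, -0.355, 0.0]
contact_force: [0.8, 0.4, -0.3]
grip_width: 0.0002
gripper_force: 0.0
```

```bash
python3 -c "
from h import *
print(np.round(r.camera_info('wrist')['T_tool_cam'],3))
o=r.get_obs(); print(o['joints'].round(3),o['tcp_pos'],o['orientation'],o['grip_width'])"
```

```text
[[-0.001  0.96   0.28   0.071]
 [ 1.     0.001  0.     0.001]
 [-0.     0.28  -0.96  -0.123]
 [ 0.     0.     0.     1.   ]]
[ 0.778  0.178 -0.159  1.932  0.033  1.035 -0.739] [ 0.3621681  -0.34593673  0.2698462 ] [-3.12138114e+00 -3.55144503e-01  4.69183240e-04] 0.00015064593785935483
```

Call:
servo_tool([
  [0, 0, 0, 13, 35, 0, 1],
  [0, 0, 0, 26, 70, 0, 1],
  [0, 0, 0, 38, 105, 0, 1],
  [0, 0, 0, 50, 140, 0, 1],
  [0, 0, 0, 63, 175, 0, 1],
])

```text
clock: 1.35
tcp_pos: [0.4246, -0.171, 0.2699]
orientation: [3.121, 0.355, -0.001]
contact_force: [1.3, 0.5, -0.0]
grip_width: -0.0001
gripper_force: 0.0
```

Call:
servo_tool([
  [0, 0, 0, 12, 35, -5, 1],
  [0, 0, 0, 25, 70, -10, 1],
  [0, 0, 0, 37, 105, -20, 1],
  [0, 0, 0, 50, 140, -30, 1],
  [0, 0, 0, 62, 175, -40, 1],
])

```text
clock: 1.77
tcp_pos: [0.487, 0.0039, 0.2296]
orientation: [3.121, 0.355, 0.0]
contact_force: [0.9, -0.7, 0.2]
grip_width: 0.0003
gripper_force: 0.0
```

```bash
python3 -c "
from h import *
p,d=save('wrist','w1'); o=r.get_obs(); print(o['joints'].round(3),o['tcp_pos'],o['orientation'])"
```

```text
[ 0.257  0.229 -0.464  1.99   0.12   0.948 -1.602] [0.48804572 0.01216452 0.22832487] [-3.11509037e+00 -3.68067496e-01 -1.26528519e-03]
```

View pics/w1.png

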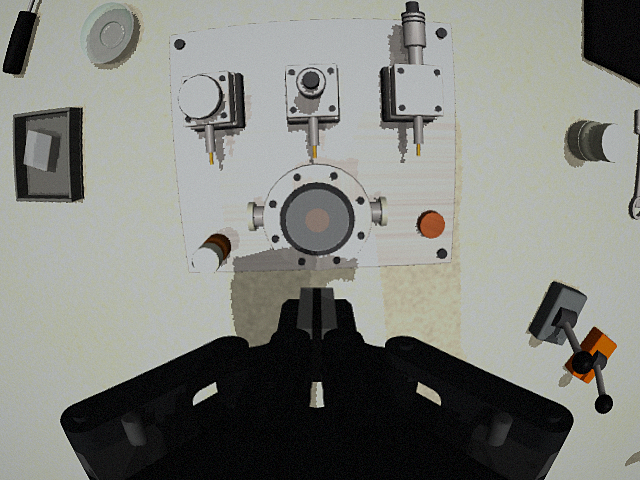

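The wrist view shows the window disc at (317,219), the upright micrometer's top at (311,77) in the middle positioner, and the fingers in line with the window. I'll let the arm settle, then compute these points.

Call:
servo_tool([
  [0, 0, 0, 0, 0, 0, 1],
  [0, 0, 0, 0, 0, 0, 1],
  [0, 0, 0, 0, 0, 0, 1],
])

```text
clock: 2.07
tcp_pos: [0.4865, 0.0009, 0.2299]
orientation: [3.121, 0.353, -0.001]
contact_force: [0.4, -0.5, 0.7]
grip_width: -0.0001
gripper_force: 0.0
```

```bash
cat >> h.py <<'E'
def wray(u,v,z,o):
    from scipy.spatial.transform import Rotation as R
    c=r.camera_info('wrist'); f=240/np.tan(np.radians(c['vertical_fov'])/2); x,y=u-c['cx'],v-c['cy']; rr=np.hypot(x,y); th=rr/f
    w=np.array([np.sin(th)*x/rr,-np.sin(th)*y/rr,-np.cos(th)]); T=np.array(c['T_tool_cam']); Rt=R.from_rotvec(o['orientation']).as_matrix()
    C=o['tcp_pos']+Rt@T[:3,3]; w=Rt@T[:3,:3]@w; return C+w*(z-C[2])/w[2]
E
python3 -c "
from h import *
o=r.get_obs(); p,d=save('wrist','w2'); print(o['joints'].round(3),o['tcp_pos'],o['orientation'])
hsv=cv2.cvtColor(p,cv2.COLOR_BGR2HSV); g=cv2.cvtColor(p,6)
m=((g>60)&(g<135)).astype(np.uint8); m[:165]=0;m[272:]=0;m[:,:262]=0;m[:,376:]=0
m=cv2.morphologyEx(m,cv2.MORPH_OPEN,np.ones((7,7)))
cs=cv2.findContours(m,0,2)[0]
for c in cs:
  if cv2.contourArea(c)>500:
    e=cv2.minEnclosingCircle(c); print(e, wray(*e[0],.058,o))
m=((g<60)).astype(np.uint8); m[:60]=0;m[95:]=0;m[:,:296]=0;m[:,326:]=0
for c in cv2.findContours(m,0,2)[0]:
  if cv2.contourArea(c)>30:
    e=cv2.minEnclosingCircle(c); print('mic',e, wray(*e[0],.118,o))
"
```

```text
[ 0.267  0.223 -0.452  1.992  0.12   0.953 -1.591] [0.48645402 0.00092361 0.22991559] [ 3.12103742e+00  3.52860150e-01 -1.00495398e-03]
((288.17926025390625, 261.5), 27.8497314453125) [0.44915272 0.01621916 0.058     ]
((313.7403869628906, 217.89422607421875), 32.293548583984375) [0.49061124 0.00346988 0.058     ]
mic ((308.0, 86.0), 13.000100135803223) [0.58556875 0.02824487 0.118     ]
mic ((305.7452697753906, 78.33018493652344), 8.771005630493164) [0.59009477 0.03070863 0.118     ]
```

The wrist view agrees to about 3 mm: window (0.489,0.004), micrometer (0.589,0.031). Descending now.

Call:
servo_tool([
  [0, 0, 0, 1, 0, -30, 1],
  [0, 0, 0, 1, 0, -60, 1],
  [0, 0, 0, 1, 0, -90, 1],
  [0, 0, 0, 1, 0, -110, 1],
  [0, 0, 0, 1, 0, -120, 1],
])

```text
clock: 2.53
tcp_pos: [0.4861, 0.0004, 0.1078]
orientation: [3.121, 0.351, -0.006]
contact_force: [0.6, 0.2, -0.2]
grip_width: -0.0001
gripper_force: 0.0
```

Call:
servo_tool([
  [0, 0, 0, 0, 0, -5, 1],
  [0, 0, 0, 0, 0, -9, 1],
  [0, 0, 0, 0, 0, -9, 1],
  [0, 0, 0, 0, 0, -9, 1],
  [0, 0, 0, 0, 0, -9, 1],
])

```text
clock: 2.95
tcp_pos: [0.4887, 0.0022, 0.1021]
orientation: [3.121, 0.355, 0.003]
contact_force: [-0.8, -0.6, -0.1]
grip_width: -0.0001
gripper_force: 0.0
```

Call:
servo_tool([
  [0, 0, 0, 0, 0, 0, 1],
  [0, 0, 0, 0, 0, 0, 1],
  [0, 0, 0, 0, 0, 0, 1],
  [0, 0, 0, 0, 0, 0, 1],
  [0, 0, 0, 0, 0, 0, 1],
])

```text
clock: 3.37
tcp_pos: [0.4878, 0.0023, 0.1011]
orientation: [3.121, 0.355, 0.0]
contact_force: [-0.2, 0.4, 0.1]
grip_width: -0.0001
gripper_force: 0.0
```

Call:
servo_tool([
  [0, 0, 0, 0, 0, 0, 1],
  [0, 0, 0, 0, 0, 0, 1],
  [0, 0, 0, 0, 0, 0, 1],
  [0, 0, 0, 0, 0, 0, 1],
  [0, 0, 0, 0, 0, 0, 1],
])

```text
clock: 3.78
tcp_pos: [0.4878, 0.0023, 0.101]
orientation: [3.121, 0.355, -0.0]
contact_force: [0.1, -0.8, 0.0]
grip_width: 0.0001
gripper_force: 0.0
```

Call:
servo_tool([
  [0, 0, 0, 0, 0, 0, 1],
  [0, 0, 0, 0, 0, 0, 1],
  [0, 0, 0, 0, 0, 0, 1],
  [0, 0, 0, 0, 0, 0, 1],
  [0, 0, 0, 0, 0, 0, 1],
])

```text
clock: 4.2
tcp_pos: [0.4878, 0.0023, 0.101]
orientation: [3.121, 0.355, -0.0]
contact_force: [-0.2, 0.7, 0.0]
grip_width: 0.0001
gripper_force: 0.0
```

Call:
servo_tool([
  [0, 0, 0, 0, 0, 0, 1],
  [0, 0, 0, 0, 0, 0, 1],
  [0, 0, 0, 0, 0, 0, 1],
  [0, 0, 0, 0, 0, 0, 1],
  [0, 0, 0, 0, 0, 0, 1],
])

```text
clock: 4.62
tcp_pos: [0.4878, 0.0023, 0.101]
orientation: [3.121, 0.355, -0.0]
contact_force: [0.4, 0.6, -0.2]
grip_width: -0.0001
gripper_force: 0.0
```

Call:
servo_tool([
  [0, 0, 0, 0, 0, 0, 1],
  [0, 0, 0, 0, 0, 0, 1],
  [0, 0, 0, 0, 0, 0, 1],
  [0, 0, 0, 0, 0, 0, 1],
  [0, 0, 0, 0, 0, 0, 1],
])

```text
clock: 5.03
tcp_pos: [0.4878, 0.0023, 0.101]
orientation: [-3.121, -0.355, -0.0]
contact_force: [-0.5, 0.1, -0.3]
grip_width: 0.0004
gripper_force: 0.0
```

Held over the window for more than 2 s. Next is the micrometer: up, across, down to z = 0.16.

Call:
servo_tool([
  [0, 0, 0, 0, 0, 0, 1],
  [0, 0, 0, 0, 0, 25, 1],
  [0, 0, 0, 0, 0, 60, 1],
  [0, 0, 0, 0, 0, 90, 1],
  [0, 0, 0, 0, 0, 100, 1],
])

```text
clock: 5.45
tcp_pos: [0.4899, 0.0027, 0.2051]
orientation: [3.121, 0.356, 0.01]
contact_force: [0.8, 1.1, 0.0]
grip_width: 0.0002
gripper_force: 0.0
```

Call:
servo_tool([
  [0, 0, 0, 20, 6, 0, 1],
  [0, 0, 0, 45, 13, 0, 1],
  [0, 0, 0, 70, 20, 0, 1],
  [0, 0, 0, 90, 26, 0, 1],
  [0, 0, 0, 101, 29, 0, 1],
])

```text
clock: 5.87
tcp_pos: [0.5907, 0.0322, 0.2005]
orientation: [-3.121, -0.356, -0.001]
contact_force: [-0.6, -0.1, 0.0]
grip_width: -0.0002
gripper_force: 0.0
```

Call:
servo_tool([
  [0, 0, 0, 0, 0, 0, 1],
  [0, 0, 0, 0, 0, -15, 1],
  [0, 0, 0, 0, 0, -30, 1],
  [0, 0, 0, 0, 0, -38, 1],
  [0, 0, 0, 0, 0, -41, 1],
])

```text
clock: 6.28
tcp_pos: [0.587, 0.0308, 0.1582]
orientation: [3.121, 0.355, -0.006]
contact_force: [0.0, -0.2, 0.7]
grip_width: -0.0002
gripper_force: 0.0
```

Call:
servo_tool([
  [0, 0, 0, 0, 0, 0, 1],
  [0, 0, 0, 0, 0, 0, 1],
  [0, 0, 0, 0, 0, 0, 1],
  [0, 0, 0, 0, 0, 0, 1],
  [0, 0, 0, 0, 0, 0, 1],
])

```text
clock: 6.7
tcp_pos: [0.5891, 0.0313, 0.1607]
orientation: [3.121, 0.355, 0.002]
contact_force: [0.2, 0.2, -0.3]
grip_width: 0.0003
gripper_force: 0.0
```

Call:
servo_tool([
  [0, 0, 0, 0, 0, 0, 1],
  [0, 0, 0, 0, 0, 0, 1],
  [0, 0, 0, 0, 0, 0, 1],
  [0, 0, 0, 0, 0, 0, 1],
  [0, 0, 0, 0, 0, 0, 1],
])

```text
clock: 7.12
tcp_pos: [0.5888, 0.0312, 0.16]
orientation: [3.121, 0.355, 0.0]
contact_force: [0.8, 0.5, -0.3]
grip_width: 0.0005
gripper_force: 0.0
```

```bash
python3 -c "
from h import *
save('side','s2');p=cv2.imread('pics/s2.png');cv2.imwrite('pics/s2c.png',cv2.resize(p[100:340,180:500],None,fx=2.4,fy=2.4))"
```

```text
(no output)
```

View pics/s2c.png

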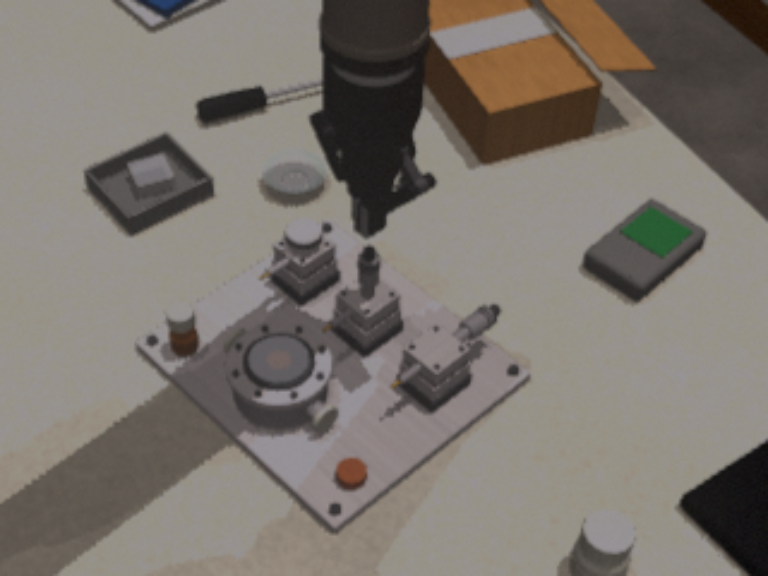

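The tips at (368,225) in the crop stand right above the micrometer top at (368,250), and nothing has moved. I'll finish the hold, then rise and go to the switch.

Call:
servo_tool([
  [0, 0, 0, 0, 0, 0, 1],
  [0, 0, 0, 0, 0, 0, 1],
  [0, 0, 0, 0, 0, 0, 1],
  [0, 0, 0, 0, 0, 0, 1],
  [0, 0, 0, 0, 0, 0, 1],
])

```text
clock: 7.58
tcp_pos: [0.5888, 0.0313, 0.16]
orientation: [-3.121, -0.356, -0.0]
contact_force: [0.1, -1.0, 0.3]
grip_width: -0.0002
gripper_force: 0.0
```

Call:
servo_tool([
  [0, 0, 0, 0, 0, 0, 1],
  [0, 0, 0, 0, 0, 0, 1],
  [0, 0, 0, 0, 0, 0, 1],
  [0, 0, 0, 0, 0, 0, 1],
  [0, 0, 0, 0, 0, 0, 1],
])

```text
clock: 8.0
tcp_pos: [0.5888, 0.0312, 0.16]
orientation: [3.121, 0.355, -0.0]
contact_force: [0.3, 0.2, -0.2]
grip_width: 0.0001
gripper_force: 0.0
```

Call:
servo_tool([
  [0, 0, 0, 0, 0, 0, 1],
  [0, 0, 0, 0, 0, 0, 1],
  [0, 0, 0, 0, 0, 0, 1],
  [0, 0, 0, 0, 0, 0, 1],
  [0, 0, 0, 0, 0, 0, 1],
])

```text
clock: 8.42
tcp_pos: [0.5888, 0.0313, 0.16]
orientation: [3.121, 0.355, -0.0]
contact_force: [0.3, -0.4, -0.3]
grip_width: -0.0001
gripper_force: 0.0
```

Call:
servo_tool([
  [0, 0, 0, 0, 0, 0, 1],
  [0, 0, 0, 0, 0, 0, 1],
  [0, 0, 0, 0, 0, 20, 1],
  [0, 0, 0, 0, 0, 40, 1],
  [0, 0, 0, 0, 0, 55, 1],
])

```text
clock: 8.83
tcp_pos: [0.589, 0.0314, 0.2163]
orientation: [-3.121, -0.356, -0.001]
contact_force: [-0.1, -0.0, 0.1]
grip_width: 0.0001
gripper_force: 0.0
```

Call:
servo_tool([
  [0, 0, -2, -20, -30, 0, 1],
  [0, 0, -4, -41, -60, 0, 1],
  [0, 0, -6, -63, -91, 0, 1],
  [0, 0, -8, -85, -122, 0, 1],
  [0, 0, -10, -106, -153, 0, 1],
])

```text
clock: 9.25
tcp_pos: [0.4815, -0.123, 0.2151]
orientation: [3.14, 0.08, 0.0]
contact_force: [0.6, -0.6, -1.0]
grip_width: -0.0001
gripper_force: 0.0
```

Call:
servo_tool([
  [0, 0, -2, -22, -31, 0, 1],
  [0, 0, -4, -44, -62, 0, 1],
  [0, 0, -6, -66, -93, 0, 1],
  [0, 0, -8, -88, -124, 0, 1],
  [0, 0, -8, -106, -153, 0, 1],
])

```text
clock: 9.67
tcp_pos: [0.3748, -0.2763, 0.2152]
orientation: [3.138, -0.141, -0.0]
contact_force: [0.6, -0.2, 0.6]
grip_width: 0.0003
gripper_force: 0.0
```

Call:
servo_tool([
  [0, 0, 0, -15, -20, 0, 1],
  [0, 0, 0, -22, -30, 0, 1],
  [0, 0, 0, -22, -30, 0, 1],
  [0, 0, 0, -22, -30, 0, 1],
  [0, 0, 0, -22, -30, 0, 1],
])

```text
clock: 10.08
tcp_pos: [0.3556, -0.3037, 0.2151]
orientation: [-3.138, 0.135, -0.001]
contact_force: [-0.4, -1.2, 0.2]
grip_width: 0.0001
gripper_force: 0.0
```

```bash
python3 -c "
from h import *
o=r.get_obs(); p,d=save('wrist','w3'); print(o['joints'].round(3),o['tcp_pos'],o['orientation'])"
```

```text
[ 0.763  0.188 -0.211  2.06   0.05   0.897 -1.133] [ 0.35561776 -0.30374493  0.21509087] [-3.13836434e+00  1.34920046e-01 -7.70879036e-04]
```

View pics/w3.png

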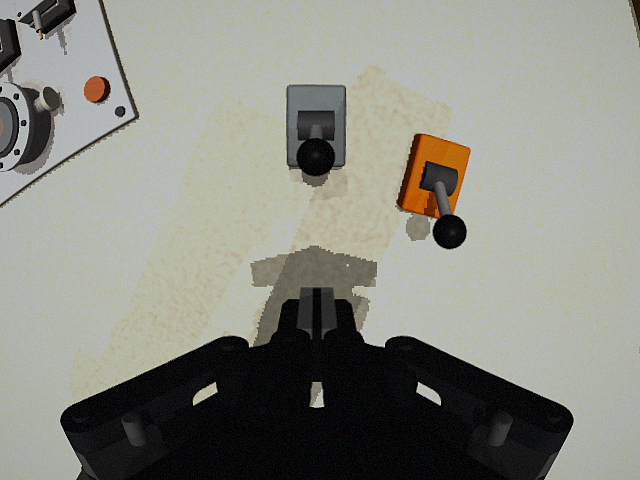

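The grey ball at (316,157) is straight ahead of the fingers (317,300), and the orange one is well aside. I'll descend to z ≈ 0.088 and push along -5°.

Call:
servo_tool([
  [0, 0, 0, 0, -1, -30, 1],
  [0, 0, 0, 0, -1, -60, 1],
  [0, 0, 0, 0, -1, -90, 1],
  [0, 0, 0, 0, -1, -115, 1],
  [0, 0, 0, 0, -1, -127, 1],
])

```text
clock: 10.55
tcp_pos: [0.3544, -0.3034, 0.0853]
orientation: [-3.136, 0.133, 0.004]
contact_force: [-1.0, 0.3, 0.2]
grip_width: 0.0
gripper_force: 0.0
```

Call:
servo_tool([
  [0, 0, 0, 0, 0, 0, 1],
  [0, 0, 0, 10, -1, 0, 1],
  [0, 0, 0, 20, -2, 0, 1],
  [0, 0, 0, 27, -2, 0, 1],
  [0, 0, 0, 34, -3, 0, 1],
])

```text
clock: 10.97
tcp_pos: [0.391, -0.3089, 0.0892]
orientation: [3.138, -0.136, 0.003]
contact_force: [-1.3, 0.8, 1.0]
grip_width: 0.0003
gripper_force: 0.9
```

Call:
servo_tool([
  [0, 0, 0, 8, -1, 0, 1],
  [0, 0, 0, 16, -1, 0, 1],
  [0, 0, 0, 24, -2, 0, 1],
  [0, 0, 0, 32, -3, 0, 1],
  [0, 0, 0, 39, -3, 0, 1],
])

```text
clock: 11.38
tcp_pos: [0.4288, -0.312, 0.0881]
orientation: [3.138, -0.137, 0.001]
contact_force: [-1.3, -0.8, -0.1]
grip_width: 0.0
gripper_force: 0.5
```

Call:
servo_tool([
  [0, 0, 0, 3, 0, 0, 1],
  [0, 0, 0, 6, 0, 0, 1],
  [0, 0, 0, 9, -1, 0, 1],
  [0, 0, 0, 11, -1, 0, 1],
  [0, 0, 0, 11, -1, 0, 1],
])

```text
clock: 11.8
tcp_pos: [0.439, -0.3127, 0.0879]
orientation: [-3.139, 0.137, -0.0]
contact_force: [0.0, -0.3, -0.7]
grip_width: -0.0001
gripper_force: 0.1
```

```bash
cat > ang.py <<'E'
from h import *
o=r.get_obs(); print(o['tcp_pos'],o['contact_force'])
p,d=save('side','s3'); Q=pts('side',d); g=cv2.cvtColor(p,6)
m=np.zeros((480,640),bool); m[340:410,322:385]=1
m&=(g<70)&(Q[...,2]>.06)&(Q[...,2]<.11)&(abs(Q[...,1]+.31)<.03)&(Q[...,0]>.39); print(m.sum(),np.median(Q[m],0),Q[m].min(0),Q[m].max(0))
cv2.imwrite('pics/%s.png'%__import__('sys').argv[1],cv2.resize(p[300:460,240:460],None,fx=3,fy=3))
E
python3 ang.py s3c
```

```text
[ 0.43902022 -0.31267756  0.08791954] [ 0.00419722 -0.29198612 -0.74993456]
62 [ 0.42755541 -0.31739678  0.08710334] [ 0.42526626 -0.32518909  0.06906561] [ 0.46934009 -0.30781296  0.10771516]
```

View pics/s3c.png

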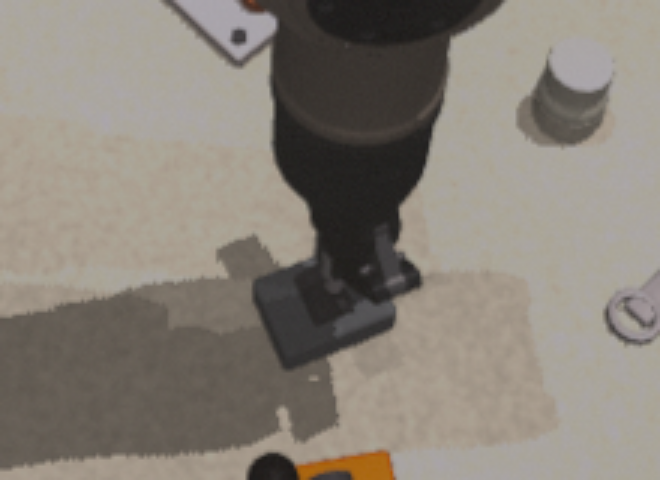

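The gripper is at the switch and hides the ball. The TCP position implies a lever angle of about 0.9, so I'll push a few mm more until the stop is felt.

Call:
servo_tool([
  [0, 0, 0, 1, 0, 0, 1],
  [0, 0, 0, 2, 0, 0, 1],
  [0, 0, 0, 3, 0, 0, 1],
  [0, 0, 0, 3, 0, 0, 1],
])

```text
clock: 12.18
tcp_pos: [0.4418, -0.3127, 0.088]
orientation: [3.139, -0.137, -0.0]
contact_force: [-0.1, -0.5, -0.0]
grip_width: 0.0001
gripper_force: 0.4
```

Call:
servo_tool([
  [0, 0, 0, 1, 0, 0, 1],
  [0, 0, 0, 2, 0, 0, 1],
  [0, 0, 0, 2, 0, 0, 1],
  [0, 0, 0, 2, 0, 0, 1],
])

```text
clock: 12.52
tcp_pos: [0.444, -0.3127, 0.088]
orientation: [3.139, -0.137, 0.0]
contact_force: [-0.0, -0.7, -0.7]
grip_width: -0.0002
gripper_force: 0.3
```

Call:
servo_tool([
  [0, 0, 0, 1, 0, 0, 1],
  [0, 0, 0, 2, 0, 0, 1],
  [0, 0, 0, 2, 0, 0, 1],
])

```text
clock: 12.77
tcp_pos: [0.445, -0.3128, 0.0879]
orientation: [-3.138, 0.138, 0.003]
contact_force: [-4.2, 0.1, 1.9]
grip_width: 0.0003
gripper_force: 2.0
```

Call:
servo_tool([
  [0, 0, 0, -15, 1, 0, 1],
  [0, 0, 0, -40, 3, 0, 1],
  [0, 0, 0, -65, 5, 0, 1],
  [0, 0, 0, -80, 7, 10, 1],
  [0, 0, 0, -85, 7, 45, 1],
])

```text
clock: 13.18
tcp_pos: [0.3559, -0.3036, 0.1297]
orientation: [-3.134, 0.139, 0.013]
contact_force: [0.5, -0.6, -0.3]
grip_width: -0.0001
gripper_force: 0.0
```

Call:
servo_tool([
  [0, 0, 0, 0, 0, 40, 1],
  [0, 0, 0, 0, 0, 70, 1],
  [0, 0, 0, 0, 0, 85, 1],
  [0, 0, 0, 0, 0, 85, 1],
  [0, 0, 0, 0, 0, 85, 1],
])

```text
clock: 13.6
tcp_pos: [0.3618, -0.3061, 0.219]
orientation: [3.137, -0.137, 0.005]
contact_force: [-1.6, -0.7, -0.3]
grip_width: -0.0001
gripper_force: 0.0
```

```bash
python3 ang.py s4c; python3 -c "
from h import *
o=r.get_obs(); p,d=save('wrist','w4'); print(o['tcp_pos'],o['qvel'].round(3))
a=cv2.imread('pics/s4c.png');cv2.imwrite('pics/w4b.png',np.vstack([cv2.resize(a,(400,290)),cv2.resize(p,(400,300))]))"
```

```text
[ 0.36176067 -0.30609752  0.2189898 ] [-1.60071412 -0.65645907 -0.25767406]
185 [ 0.46446165 -0.31566279  0.09200733] [ 0.45402657 -0.32536918  0.08138876] [ 0.47780613 -0.3015862   0.09767049]
[ 0.36095557 -0.30560258  0.21777406] [-0.002  0.024  0.002  0.02   0.001  0.002  0.002]
```

View pics/w4b.png

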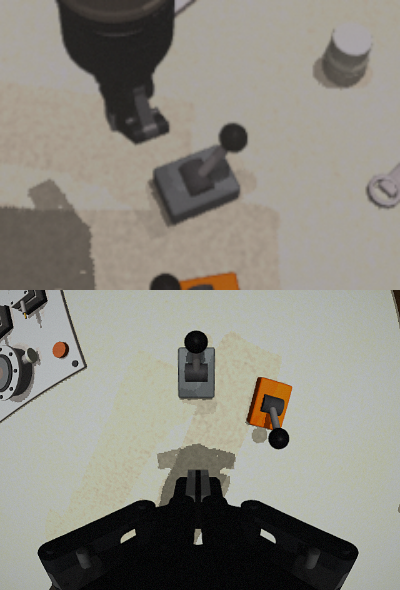

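The lever now leans fully to the far side, with the ball at x ≈ 0.466 against 0.467 expected. The stop was felt at about 4 N. The orange box is untouched and the gripper is clear.

Call:
servo_tool([
  [0, 0, 0, 0, 0, 0, 1],
  [0, 0, 0, 0, 0, 0, 1],
  [0, 0, 0, 0, 0, 0, 1],
])

```text
clock: 13.95
tcp_pos: [0.3605, -0.3054, 0.2171]
orientation: [-3.137, 0.137, 0.002]
contact_force: [0.5, 0.9, 0.8]
grip_width: 0.0001
gripper_force: 0.0
```

```bash
python3 -c "
from bench import r
print(r.hand_in())"
```

```text
the job is handed in; nothing more can be done
None
```

I pointed at the window and then at the upright micrometer for over 2 s each, pushed the grey switch lever to its stop, and handed the job in at about 14 s; the hand-in returned no verdict.

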